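# Lay the air bottle down in the tilting cradle and clamp it

### The arm

A 6-joint arm with a two-finger parallel gripper is mounted at the origin on the work surface. World frame = base frame: x ahead of the robot, y to its left, z up, the work surface at z = 0. Lengths are in m, angles in rad, forces in N, time in s.
With the tool pointing down it reaches from about 0.275 to 0.725 m from the base axis. Payload 15.9 kg.
Tool frame: the origin (TCP) lies midway between the tips of the shut fingers; the grasp point (between the pads) lies 19 mm behind it (r.grip_point_offset is the distance from the TCP to the grasp point, in m); z points along the fingers, y is the line along which they close (so a half turn about z gives the same grasp; the last joint's range is limited). The gripper opens to 85 mm and grips with 20 to 120 N. Pads are 22 mm wide; open, the fingers measure 114 mm over their backs; the gripper's body (76 mm by 85 mm) begins 54 mm behind the grasp point. The pads swing forward as they close: fully open they stand 13 mm farther back than shut.
Start: joints at [1.233, 0.213, -0.034, 1.323, 0, 1.571], TCP at [0.166, 0.472, 0.231] pointing down, gripper open.
Joint ranges: [-2.98, 2.98], [-0.74, 1.72], [-1.14, 1.35], [-2.1, 2.04], [-1.57, 1.44], [-3.14, 3.14]. Speed limits (rad/s): [1.89, 1.89, 2.39, 2.57, 3.14, 3.14].

### API

Orientations are given as [roll, pitch, yaw] about the fixed x, y, z axes, in that order (R = Rz(yaw) Ry(pitch) Rx(roll)).
In Python, from station import r gives the robot as it stands. The module is installed in compiled form; this text tells all that it offers. Calls block until the motion is done:
- r.move_pose(position, orientation): joint-space move of the TCP to a pose.
- r.move_linear(position, velocity=0.15, frame=None, threshold=None): straight line of the TCP; frame=None keeps the orientation; velocity is the mean speed in m/s. With threshold (N) it stops when the force on the tool has changed by that much, and returns True; else False.
- r.move_joints(angles): joint-space move.
- r.set_gripper(opening, force=None): finger opening in m; force is the grip in N (None keeps the last); returns when the fingers have stopped.
- r.dwell(seconds).
- r.solve_ik(position, orientation): joint angles nearest the present ones, or None.
- r.read_state(): the state.
- r.snapshot(name): name is "scene" or "top"; returns a dict with "frame" (480x640x3 uint8, red, green, blue), "camera_matrix" (3x3 intrinsics, pixels), "R" (3x3) and "t" (3): a world point X has camera coordinates R X + t. Camera axes: x right, y down, z forward; pixel columns grow to the right and rows downward; lengths in m; the calibration is good to about 2 mm. A picture is of the moment at which its call begins. There is no depth.
A pose or a line that the arm cannot do raises r.MotionError and nothing moves.
- r.finish_job(): hands the job in; it is judged then, once.
The state is a dict: "time_s": time; "q": joint angles; "qvel": joint speeds; "tau": joint torques, N m; "tcp_pos": TCP position; "tool_rot": TCP orientation; "contact_force": force on the tool from outside, world axes, zero at the start; "wrist_torque": the same for the moment, N m; "gripper_width": finger opening in m; "finger_force": force on a finger pad.
Only numpy, scipy, OpenCV 4.12 (cv2) and the standard library are available. Lean on these libraries where they do the work, as an engineer would, in place of code of your own. Each camera call takes 0.05 s, during which the arm holds its last target. There are 200 camera calls.

### The job

The small air bottle must lie on its side so that its valve core can be changed. Stand it upright on the foot plate of the raised tilting cradle, then ease the cradle over with the bottle in it until it lies fully flat, with the bottle snug in the trough and its base still close against the foot plate. Then swing the clamp lever clockwise all the way home to lock it; do not topple the bottle, slam the cradle or disturb the other things on the counter.

Things in the scene. Friction and masses are not known exactly. Their poses are not given: they have to be found in the camera images.
- bottle: Bare aluminium air bottle, 0.4 to 0.65 kg, standing upright: cylinder 60 mm diameter, 135 mm tall, then a 15 mm cone to a brass valve neck 24 mm diameter, 150 to 180 mm above the base (180 mm overall). Origin: centre of its flat base; z along the bottle to the neck. The plain steel can near it, without a neck, is not wanted.
- hinge (a point): Middle of the cradle's hinge axis, 40 mm above the counter, on a dark steel stand (plate 14 mm thick, from 85 mm to -x to 190 mm to +x of here; two ears 42 to 50 mm to either side, 16 mm above the hinge). z up; x level, the way the cradle lays down (away from the robot, within 0.3 rad); y the hinge axis, clamp lever on the +y side.
- seat (a point): Where the centre of the bottle's base belongs: on top of the cradle's foot plate (75 x 66 mm), 34 mm to -x of the hinge and level with it while raised. Turns with the cradle; z runs along the 130 mm grey 90-degree V trough, x to its back; the V's edges are 64 mm apart, 10 mm to +x of here. Set up to 10 mm to -x, the bottle slides in when pushed; its exposed side is then 64 mm from the hinge.
- cradle (a joint): Tilt of the L-shaped grey steel cradle (foot plate and V trough), rad: 0 = raised (trough vertical), 1.571 = flat on its stop. Its top goes to +x of point hinge. The stiff hinge (about 1 N m of friction) stays wherever it is left, loaded or empty; pushing the bottle's side 115 mm above the foot plate takes about 10 N.
- lever_pivot (a point): Axis of the clamp lever at the middle of its arm's thickness, 65 mm above the counter, on a pillar 115 mm to +y of the hinge; frame parallel to that of point hinge. The steel lever is a level round arm 14 mm thick, reaching 104 mm from the pivot, with a 24 mm black ball at its end; hub 28 mm diameter.
- lever (a joint): Clamp lever, rad: 0 = loose, arm pointing to +y of point hinge; grows clockwise seen from above; 1.571 = tight on its stop, arm pointing to +x. Friction 0.25 N m: about 4 N pushed 70 mm from the pivot. It stays where it is left.
- spray: Bystander: steel spray can, 54 mm diameter, 125 mm tall, upright; origin at the centre of its base.
- gauge: Bystander: nickel pressure gauge lying face up, 68 mm diameter, 30 mm thick, with a stem along its x.
- pad: Bystander: black plastic bead breaker pad, 150 x 70 x 22 mm, origin under its centre.
- core: Bystander: copper valve core 62 mm long, 16 mm thick, lying flat.
- cup: Bystander: steel cup, 72 mm diameter, 70 mm tall.
- driver: Bystander: screwdriver 190 mm long, lying flat.
Things that resemble listed ones, but are neither listed nor needed, are in the scene too. What is shaped like the bottle but orange is not meant.

How it is judged:
By the outcome, as a careful person would: the job done as asked, in the order asked, and still so for the second after the job is handed in, with the robot touching nothing.
It also fails if it takes over 67 s, if anything falls off the work surface, if the arm or the gripper's body presses on something with over 40 N, if the wrist force passes 120 N, or if a joint passes its speed limit or range.

## Working session

There is one attempt and no reset: what is moved stays moved. The work goes in short steps, each a Python script; the robot and the scene stay as the last script left them, time stands still between calls to the robot, and variables do not carry over. Pictures are saved under pics/ and viewed, at most 10 in all, crops included, and the job is handed in when it is done.

```bash
mkdir -p pics; ls; cat > h.py <<'E'
import numpy as np, cv2
from station import r
def snap(n,f):
    s=r.snapshot(n); cv2.imwrite(f'pics/{f}.png',s['frame'][:,:,::-1]); np.savez(f'pics/{f}.npz',**s); return s
def ray(s,u,v,z):
    K,R,t=s['camera_matrix'],s['R'],s['t']
    d=R.T@np.linalg.solve(K,[u,v,1.]); c=-R.T@t
    return c+d*(z-c[2])/d[2]
def proj(s,X):
    p=s['camera_matrix']@(s['R']@np.array(X,float)+s['t']); return p[:2]/p[2]
E
python3 - <<'E'
from h import *
for n in('scene','top'):
    s=snap(n,n+'0'); print(n,-s['R'].T@s['t'],s['R'].round(3).tolist(),s['camera_matrix'].round(1).tolist())
print(r.read_state()['time_s'])
E
```

```text
pics
scene [ 1.05714221 -0.2157231   0.75696466] [[0.353, 0.936, -0.017], [0.729, -0.286, -0.622], [-0.586, 0.207, -0.783]] [[437.1, 0.0, 319.2], [0.0, 437.1, 240.9], [0.0, 0.0, 1.0]]
top [ 0.29593723 -0.02019421  1.30323602] [[-0.009, -1.0, -0.009], [-0.982, 0.011, -0.187], [0.187, 0.007, -0.982]] [[592.4, 0.0, 325.8], [0.0, 592.4, 239.1], [0.0, 0.0, 1.0]]
0.1
```

View pics/scene0.png

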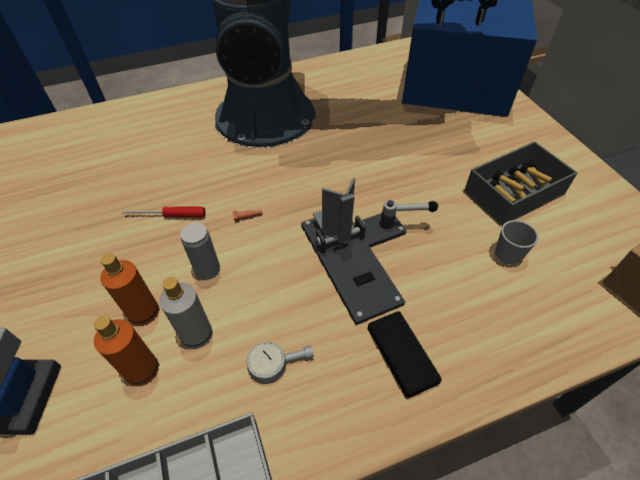

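View pics/top0.png

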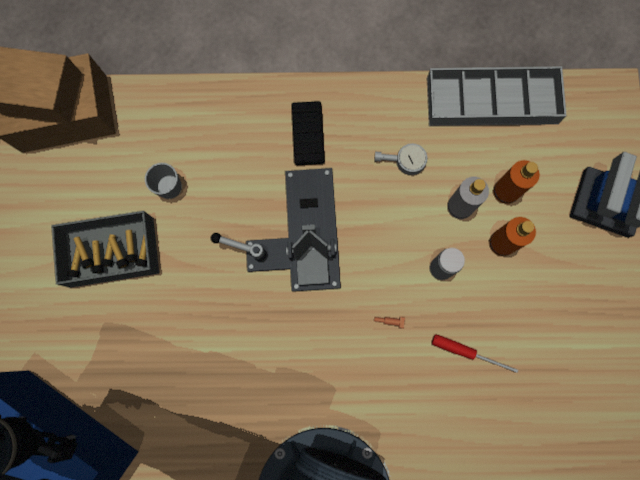

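The top view shows the stand at about (315,230), its cradle at (315,245), the lever hub at (257,250) and the ball at (216,238).

Things that could be taken for the bottle (top view pixels):
- Bare aluminium with brass neck (468,197), scene (187,315): chosen by the description.
- Orange bottles (517,180) and (514,236): wrong colour.
- Plain can without a neck (447,263): the spray can.

```bash
python3 - <<'E'
import numpy as np,cv2
a=cv2.imread('pics/scene0.png');b=cv2.imread('pics/top0.png')
z=lambda im,u,v,w,h:cv2.resize(im[v:v+h,u:u+w],(400,300),interpolation=cv2.INTER_CUBIC)
cv2.imwrite('pics/crops.png',np.vstack([np.hstack([z(a,90,220,160,120),z(a,290,165,160,120)]),np.hstack([z(b,420,145,160,120),z(b,205,165,176,132)])]))
E
cat > m.py <<'E'
from h import *
S=dict(np.load('pics/scene0.npz'));T=dict(np.load('pics/top0.npz'))
# brass necks
for nm,s in(('scene',S),('top',T)):
    hsv=cv2.cvtColor(s['frame'],cv2.COLOR_RGB2HSV)
    m=cv2.inRange(hsv,(18,130,90),(30,255,255))
    n,l,st,c=cv2.connectedComponentsWithStats(m)
    for i in range(1,n):
        if st[i,4]>40: print(nm,'brass',st[i],c[i].round(1),ray(s,*c[i],.168).round(3))
# dark stand in top
f=T['frame'].astype(int); m=((f.max(2)<95)&(f.max(2)-f.min(2)<25)).astype(np.uint8); m[:,:205]=0;m[:165]=0;m[310:]=0;m[:,360:]=0
n,l,st,c=cv2.connectedComponentsWithStats(m)
for i in range(1,n):
    if st[i,4]>30: print('dark',st[i],c[i].round(1))
E
python3 m.py
```

```text
scene brass [527 167  25  14 124] [538.8 173.3] [0.615 0.395 0.168]
scene brass [515 170  20  17  99] [524.2 178.2] [0.616 0.361 0.168]
scene brass [500 175  24  15 120] [511.3 181.7] [0.615 0.332 0.168]
scene brass [495 185  21  17  97] [504.9 193.1] [0.636 0.303 0.168]
scene brass [101 253  15  13 133] [107.6 258.6] [ 0.522 -0.405  0.168]
scene brass [163 277  15  13 148] [169.6 283. ] [ 0.609 -0.315  0.168]
scene brass [ 94 315  16  15 180] [101.6 322.4] [ 0.643 -0.422  0.168]
scene brass [101 324  17  15  47] [110.9 333.3] [ 0.667 -0.41   0.168]
top brass [526 162  12  11 102] [531.4 167.1] [ 0.653 -0.423  0.168]
top brass [474 180  11  11  99] [479.1 184.7] [ 0.618 -0.317  0.168]
top brass [522 221  12  12 112] [527.5 226.3] [ 0.533 -0.406  0.168]
top brass [126 230   7  25 128] [129.1 241.8] [0.511 0.373 0.168]
top brass [105 235  18  25 227] [112.5 248.5] [0.498 0.404 0.168]
top brass [ 71 237  17  33 244] [ 78.1 253.4] [0.489 0.471 0.168]
top brass [139 238   7  22  84] [142.5 250.4] [0.493 0.345 0.168]
top brass [ 93 241   7  24 132] [ 95.5 252.8] [0.49  0.437 0.168]
dark [ 244  168   97  123 5900] [303.9 228.9]
dark [211 233  11  10  81] [215.6 237.6]
dark [253 247   7   6  35] [255.8 249.6]
```

View pics/crops.png

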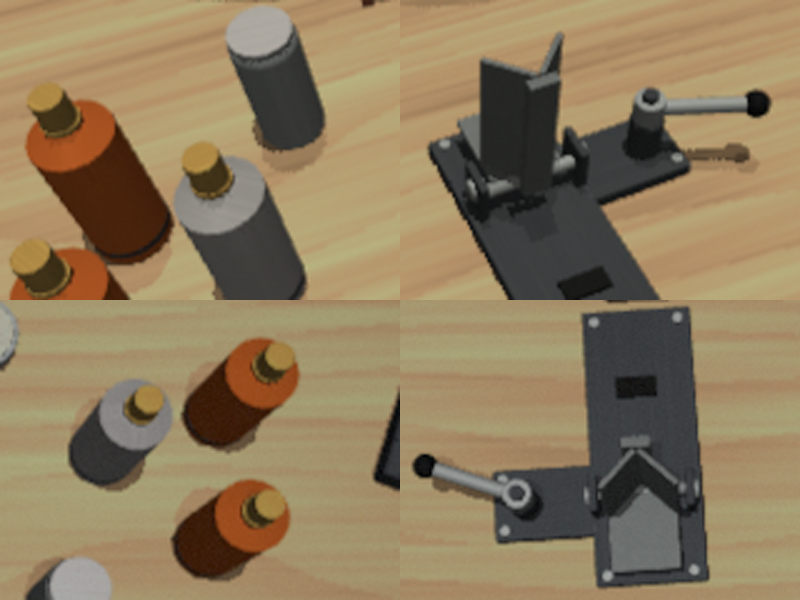

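The crops confirm the choice: a silver bottle with a brass neck, next to the neckless can. Next I locate the stand, hinge, lever and bottle.

```bash
cat > m2.py <<'E'
from h import *
S=dict(np.load('pics/scene0.npz'));T=dict(np.load('pics/top0.npz'))
f=T['frame'].astype(int); m=((f.max(2)<150)&(f.max(2)-f.min(2)<28)).astype(np.uint8); m[:,:242]=0;m[:166]=0;m[310:]=0;m[:,360:]=0
m=cv2.morphologyEx(m,cv2.MORPH_CLOSE,np.ones((5,5)))
c=max(cv2.findContours(m,0,1)[0],key=cv2.contourArea)
W=np.array([ray(T,*p[0],.014)[:2] for p in c])
for p in cv2.approxPolyDP(c,4,True)[:,0]: print(p,ray(T,*p,.014).round(3)[:2])
for z in (.065,): print('ball',ray(T,215.6,237.6,z).round(4),ray(S,433,206.5,z).round(4)); print('hub top z.08',ray(T,257,249.5,.08),ray(S,389.5,204.5,.08))
# long edges: points by row
rows=range(180,285,4)
R=[];L=[]
for v in rows:
    us=np.where(m[v])[0]; R.append(ray(T,us.max()+.5,v,.014)[:2])
    if v<232: L.append(ray(T,us.min()-.5,v,.014)[:2])
R=np.array(R);L=np.array(L)
pR=np.polyfit(R[:,0],R[:,1],1);pL=np.polyfit(L[:,0],L[:,1],1)
print('edges',pR,pL,'res',np.abs(np.polyval(pR,R[:,0])-R[:,1]).max(),np.abs(np.polyval(pL,L[:,0])-L[:,1]).max())
yaw=np.arctan((pR[0]+pL[0])/2); ex=np.array([np.cos(yaw),np.sin(yaw)]);ey=np.array([-ex[1],ex[0]])
al=W@ex; lat=W@ey
mid=(np.mean(R@ey)+np.mean(L@ey))/2
print('yaw',yaw,'width',np.mean(L@ey)-np.mean(R@ey),'ends',al.min(),al.max(),'len',al.max()-al.min())
h=ex*((al.min()+85e-3+al.max()-.19)/2)+ey*mid
print('hinge',h,'pivot',h+.115*ey)
# bottle: brass blobs centroid & silhouettes
def tri(uS,uT):
    A=[];b=[]
    for s,u in((S,uS),(T,uT)):
        P=s['camera_matrix']@np.c_[s['R'],s['t']]
        for k in(0,1): A.append(u[k]*P[2,:3]-P[k,:3]);b.append(P[k,3]-u[k]*P[2,3])
    return np.linalg.lstsq(np.array(A),np.array(b),rcond=None)[0]
print('neck tri',tri((169.6,283),(479.1,184.7)))
for p in([*h,.04],[*(h+.115*ey),.065]): print('check px',proj(S,p),proj(T,p))
B=np.array([.612,-.316])
for z in(.18,.15,0): print(z,proj(S,[*B,z]),proj(T,[*B,z]))
hs=cv2.cvtColor(T['frame'],cv2.COLOR_RGB2HSV)
E
python3 m2.py
python3 - <<'E'
import cv2,sys
sys.path.insert(0,'.')
E
```

```text
[331 168] [ 0.705 -0.024]
[285 171] [0.699 0.08 ]
[288 237] [0.547 0.073]
[242 243] [0.534 0.175]
[248 271] [0.472 0.161]
[289 268] [0.477 0.07 ]
[292 290] [0.429 0.064]
[340 287] [ 0.435 -0.041]
ball [0.5373 0.2237 0.065 ] [0.5401 0.2275 0.065 ]
hub top z.08 [0.50800736 0.13306941 0.08      ] [0.51279595 0.13591017 0.08      ]
edges [ 0.0620698  -0.06925855] [0.0540396 0.0429852] res 0.0012581200343406151 0.0011369033425670805
yaw 0.05798960744933498 width 0.107324595639577 ends 0.4292784920847773 0.7037141231194339 len 0.2744356310346566
hinge [0.51389992 0.0165677 ] pivot [0.50723485 0.13137439]
neck tri [ 0.61581574 -0.31392922  0.17694988]
check px [336.96252396 232.90251576] [313.09343663 249.38895309]
check px [385.66387166 208.11238218] [258.66290637 251.04920505]
0.18 [166.87693473 280.49221445] [480.43030504 186.12949615]
0.15 [172.18536912 290.58303792] [476.73331784 190.23155877]
0 [194.23606112 332.49928363] [460.69264364 208.02979457]
```

```bash
cat >> h.py <<'E'
from scipy.spatial.transform import Rotation as Ro
H=np.array([.5139,.0166,.04]); YAW=.058
ex=np.array([np.cos(YAW),np.sin(YAW),0]);ey=np.array([-ex[1],ex[0],0]);up=np.array([0,0,1.])
def rpy(phi):
    x=np.sin(phi)*ex+np.cos(phi)*up; z=np.cos(phi)*ex-np.sin(phi)*up
    return Ro.from_matrix(np.c_[x,np.cross(z,x),z]).as_euler('xyz').tolist()
def pt(th,d=.064,a=.115):
    return H+ex*(-d*np.cos(th)+a*np.sin(th))+up*(d*np.sin(th)+a*np.cos(th))
BOT=np.array([.614,-.315]); PY=np.pi/2+np.arctan2(BOT[1],BOT[0]); DY=np.pi/2+YAW
SEAT=H-.034*ex
E
python3 - <<'E'
from h import *
f=lambda p,o:(lambda q:None if q is None else np.round(q,2).tolist())(r.solve_ik(list(p),list(o)))
for z in(.151,.231,.25,.3,.33): print('pick',z,f([*BOT,z],[np.pi,0,PY]))
for dx in(-.06,-.005):
  for z in(.19,.25): print('place',dx,z,f((SEAT+dx*ex)[:2].tolist()+[z],[np.pi,0,DY]))
for th in np.radians([0,15,30,45,60,75,90]):
  for p0 in(0,20,30,45): 
    ph=max(th,np.radians(p0)); print(np.degrees(th).round(),p0,f(pt(th),rpy(ph)))
E
```

```text
pick 0.151 [-0.47, 0.65, 0.41, 1.34, 0.0, 1.57]
pick 0.231 [-0.47, 0.65, 0.63, 1.55, 0.0, 1.57]
pick 0.25 [-0.47, 0.66, 0.7, 1.6, 0.0, 1.57]
pick 0.3 [-0.47, 0.72, 0.92, 1.78, 0.0, 1.57]
pick 0.33 [-0.47, 0.79, 1.15, 1.93, 0.0, 1.57]
place -0.06 0.19 [0.03, 0.06, -0.31, 1.19, 0.0, 1.54]
place -0.06 0.25 [0.03, 0.05, -0.18, 1.34, 0.0, 1.54]
place -0.005 0.19 [0.03, 0.17, -0.19, 1.21, 0.0, 1.54]
place -0.005 0.25 [0.03, 0.16, -0.05, 1.36, 0.0, 1.54]
0.0 0 None
0.0 20 None
0.0 30 None
0.0 45 None
15.0 0 None
15.0 20 None
15.0 30 None
15.0 45 [0.01, -0.38, -1.09, 0.08, 0.04, 3.11]
30.0 0 None
30.0 20 None
30.0 30 None
30.0 45 [0.01, -0.3, -1.03, 0.05, 0.03, 3.11]
45.0 0 [0.02, -0.2, -0.99, -0.0, 0.03, 3.11]
45.0 20 [0.02, -0.2, -0.99, -0.0, 0.03, 3.11]
45.0 30 [0.02, -0.2, -0.99, -0.0, 0.03, 3.11]
45.0 45 [0.02, -0.2, -0.99, -0.0, 0.03, 3.11]
60.0 0 [0.03, -0.0, -0.64, 0.41, 0.02, 3.11]
60.0 20 [0.03, -0.0, -0.64, 0.41, 0.02, 3.11]
60.0 30 [0.03, -0.0, -0.64, 0.41, 0.02, 3.11]
60.0 45 [0.03, -0.0, -0.64, 0.41, 0.02, 3.11]
75.0 0 [0.03, 0.25, -0.29, 0.77, 0.01, 3.12]
75.0 20 [0.03, 0.25, -0.29, 0.77, 0.01, 3.12]
75.0 30 [0.03, 0.25, -0.29, 0.77, 0.01, 3.12]
75.0 45 [0.03, 0.25, -0.29, 0.77, 0.01, 3.12]
90.0 0 [0.04, 0.53, 0.1, 1.14, 0.0, 3.12]
90.0 20 [0.04, 0.53, 0.1, 1.14, 0.0, 3.12]
90.0 30 [0.04, 0.53, 0.1, 1.14, 0.0, 3.12]
90.0 45 [0.04, 0.53, 0.1, 1.14, 0.0, 3.12]<sys>:0: UserWarning: Gimbal lock detected. Setting third angle to zero since it is not possible to uniquely determine all angles.
```

```bash
cat >> h.py <<'E'
def rpy(phi):
    x=-(np.sin(phi)*ex+np.cos(phi)*up); z=np.cos(phi)*ex-np.sin(phi)*up
    return Ro.from_matrix(np.c_[x,np.cross(z,x),z]).as_euler('xyz').tolist()
def st():
    s=r.read_state(); print(round(s['time_s'],2),'tcp',np.round(s['tcp_pos'],4),'F',np.round(s['contact_force'],1),'w',round(s['gripper_width'],4),'ff',np.round(s['finger_force'],1)); return s
E
python3 - <<'E'
from h import *
o=[np.pi,0,PY]
r.move_pose([*BOT,.28],o); st()
r.set_gripper(.06,40)
print(r.move_linear([*BOT,.148],.12,threshold=8)); st()
r.set_gripper(.0,40); st()
print(r.move_linear([*BOT,.25],.1)); st()
snap('scene','lift_s'); s=snap('top','lift_t')
a=cv2.imread('pics/lift_s.png')[150:390,40:360]; b=cv2.imread('pics/lift_t.png')[90:330,330:640]
cv2.imwrite('pics/lift.png',np.hstack([a,b]))
E
```

```text
3.27 tcp [ 0.6143 -0.3142  0.2801] F [-0.3  0.4 -1. ] w 0.0855 ff 0.0
False
4.9 tcp [ 0.6144 -0.3152  0.1489] F [ 0.6 -0.4  0.7] w 0.0602 ff 0.0
5.33 tcp [ 0.6147 -0.3153  0.149 ] F [ 2.2 -0.8  6.2] w 0.0225 ff 90.7
False
6.49 tcp [ 0.6138 -0.3149  0.2493] F [ 0.5  0.2 -6.3] w 0.0226 ff 89.5
```

View pics/lift.png

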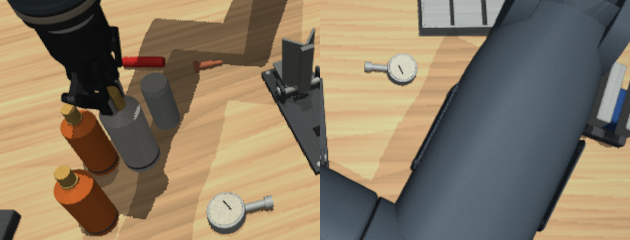

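The bottle hangs upright in the gripper, at about (130,130) in the left crop, clear of its neighbours. Next I place it.

```bash
python3 - <<'E'
from h import *
r.move_linear([*BOT,.30],.1)
o=[np.pi,0,DY]
P=lambda dx,z:(SEAT+dx*ex)[:2].tolist()+[z]
r.move_pose(P(-.10,.27),o); st()
r.move_linear(P(-.10,.203),.1)
print(r.move_linear(P(-.006,.203),.08,threshold=8)); st()
print(r.move_linear(P(-.006,.186),.03,threshold=4)); st()
snap('scene','pl_s'); snap('top','pl_t')
a=cv2.imread('pics/pl_s.png')[120:320,240:460]; b=cv2.imread('pics/pl_t.png')[150:310,230:400]
cv2.imwrite('pics/pl.png',np.hstack([cv2.resize(a,(440,400)),cv2.resize(b,(360,400))]))
E
```

```text
8.72 tcp [0.3809 0.0085 0.2702] F [ 0.8 -0.6 -5.9] w 0.0228 ff 89.6
False
10.87 tcp [0.4736 0.0143 0.2031] F [ 0.2  0.9 -6.6] w 0.0228 ff 89.6
True
11.31 tcp [0.4738 0.0143 0.1904] F [ 0.5  0.6 -5.2] w 0.0225 ff 89.9
```

View pics/pl.png

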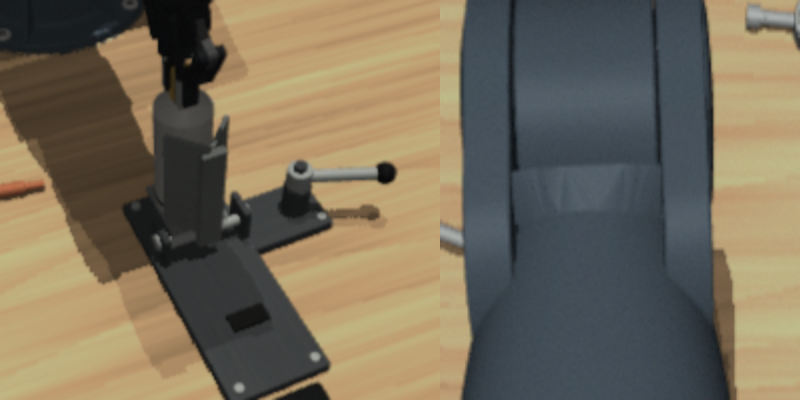

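The bottle stands on the foot plate in front of the trough, seen at about (185,150) in the left crop, and the touch-down height agrees. Now I nudge it into the V, release, then approach to push.

```bash
python3 - <<'E'
from h import *
P=lambda dx,z:(SEAT+dx*ex)[:2].tolist()+[z]
print(r.move_linear(P(.010,.1904),.02,threshold=5)); s=st()
p=np.array(s['tcp_pos']); print('dx',(p-SEAT)@ex)
r.move_linear([p[0],p[1],p[2]-.003],.02,threshold=4); st()
r.set_gripper(.05); st()
r.move_linear([p[0],p[1],.30],.15)
r.set_gripper(0,40)
C=lambda th,ph,d: pt(th,d)+.011*(-1)*(np.sin(ph)*ex+np.cos(ph)*up)
f=lambda p,o:(lambda q:None if q is None else np.round(q,2).tolist())(r.solve_ik(list(p),list(o)))
for p0 in(50,55,60,65):
  for d in(.064,.09): print(p0,d,f(C(0,np.radians(p0),d),rpy(np.radians(p0))))
st();snap('scene','rel_s'); snap('top','rel_t')
E
```

```text
True
11.91 tcp [0.4812 0.015  0.1904] F [-0.2  1.9  8.7] w 0.0228 ff 58.3
dx 0.0012249841035870727
12.12 tcp [0.4818 0.0156 0.1901] F [-3.6  1.1 14.3] w 0.023 ff 59.3
12.49 tcp [0.4813 0.0155 0.189 ] F [0.4 0.2 0.5] w 0.0499 ff 0.0
50 0.064 [0.0, -0.43, -1.09, 0.21, 0.04, -0.04]
50 0.09 [-0.0, -0.51, -1.12, 0.26, 0.04, -0.05]
55 0.064 [0.01, -0.38, -0.99, 0.34, 0.03, -0.04]
55 0.09 [0.0, -0.45, -1.03, 0.38, 0.03, -0.05]
60 0.064 [0.01, -0.32, -0.9, 0.46, 0.02, -0.04]
60 0.09 [0.01, -0.38, -0.94, 0.49, 0.03, -0.04]
65 0.064 [0.01, -0.25, -0.81, 0.58, 0.02, -0.04]
65 0.09 [0.01, -0.31, -0.85, 0.6, 0.02, -0.04]
13.92 tcp [0.4811 0.015  0.3   ] F [-0.1  0.1 -0.5] w -0.0001 ff 0.0
```

```bash
cat >> h.py <<'E'
PH=lambda th: np.pi/3+th/3
def C(th,d):
    ph=PH(th); return (pt(th,d)-.011*(np.sin(ph)*ex+np.cos(ph)*up)).tolist()
E
python3 - <<'E'
from h import *
p=np.array(C(0,.10)); 
r.move_pose([p[0]-.02,p[1],.30],rpy(PH(0)));
r.move_linear(p.tolist(),.15); st()
hit=r.move_linear(C(0,.054),.03,threshold=3); s=st()
d=.064-(np.array(s['tcp_pos'])-C(0,.064))@ex; print(hit,'d',d)
np.save('d.npy',d)
for k in range(1,5):
    th=np.radians(6*k); r.move_linear(C(th,d),.05,frame=rpy(PH(th)))
    st()
snap('scene','t1_s')
cv2.imwrite('pics/t1.png',cv2.resize(cv2.imread('pics/t1_s.png')[100:320,230:470],(480,440)))
E
```

```text
16.59 tcp [0.405  0.0102 0.1502] F [-0.   0.8  0.4] w 0.0005 ff 0.0
17.78 tcp [0.4437 0.0126 0.1489] F [-2.9  0.   0.9] w -0.0 ff 1.0
True d 0.06078408716037467
18.22 tcp [0.4557 0.0134 0.1552] F [-4.2  1.7  1.7] w 0.0001 ff 2.0
18.64 tcp [0.4687 0.0141 0.1603] F [-1.6  0.9  1.2] w -0.0001 ff 1.4
19.06 tcp [0.4819 0.0147 0.1637] F [0.3 0.4 0.4] w 0.0002 ff 0.2
19.48 tcp [0.4952 0.0155 0.1657] F [-0.2  0.4  0.5] w -0.0001 ff 0.1
```

View pics/t1.png

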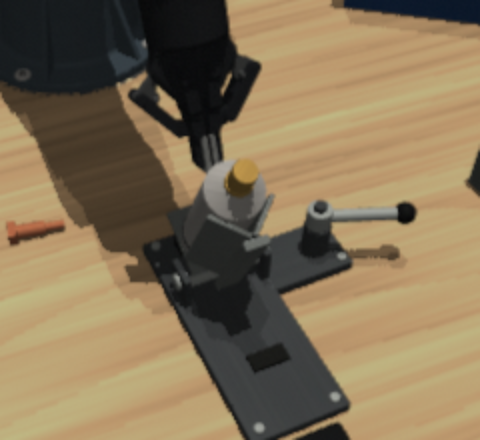

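The cradle has tilted, with the neck at (242,178) and the fingertips at (205,155) in the crop, but the contact force is nearly zero. I measure the actual tilt from the neck.

```bash
cat >> h.py <<'E'
def neck(s):
    m=cv2.inRange(cv2.cvtColor(s['frame'],cv2.COLOR_RGB2HSV),(18,130,90),(30,255,255))
    n,l,stt,c=cv2.connectedComponentsWithStats(m)
    for i in range(1,n):
        if stt[i,4]>40 and 280<c[i][0]<480:
            u=c[i]; o=-s['R'].T@s['t']; dd=s['R'].T@np.linalg.solve(s['camera_matrix'],[*u,1.])
            X=o+dd*(((H-o)@ey)/(dd@ey)); a=(X-H)@ex; b=X[2]-H[2]
            print('neck px',u.round(1),stt[i,4],'a,b',a.round(4),b.round(4),'r',np.hypot(a,b).round(4),'tilt deg',np.degrees(np.arctan2(a,b)-np.arctan2(-.034,.168)).round(1))
E
python3 - <<'E'
from h import *
neck(dict(np.load('pics/rel_s.npz')));neck(dict(np.load('pics/t1_s.npz')))
th=np.radians(24); print(proj(dict(np.load('pics/t1_s.npz')),pt(th)), proj(dict(np.load('pics/t1_s.npz')),r.read_state()['tcp_pos']))
E
```

```text
neck px [352.2 185.4] 128 a,b 0.0541 0.1879 r 0.1955 tilt deg 27.5
[335.37663682 184.80679724] [333.70499639 184.49652602]
```

```bash
python3 - <<'E'
from h import *
s=dict(np.load('pics/t1_s.npz'))
for d in(0,10,15,20,24,28,32): print(d,proj(s,pt(np.radians(d),.034,.174)).round(1),'x+-5mm',proj(s,pt(np.radians(d),.044,.174)).round(1))
E
```

```text
0 [330.5 160.4] x+-5mm [328.3 157.2]
10 [337.7 169.4] x+-5mm [335.4 165.3]
15 [341.4 174.9] x+-5mm [339.1 170.4]
20 [345.1 181. ] x+-5mm [342.9 176.2]
24 [348.1 186.3] x+-5mm [345.9 181.4]
28 [351.1 192. ] x+-5mm [349.  186.9]
32 [354. 198.] x+-5mm [352.  192.7]
```

```bash
python3 - <<'E'
from h import *
d=float(np.load('d.npy'))
for k in range(5,11):
    th=np.radians(6*k); r.move_linear(C(th,d),.05,frame=rpy(PH(th)))
    st()
s=snap('scene','t2_s')
for e in(50,55,60,65): print(e,proj(s,pt(np.radians(e),.034,.174)).round(1))
neck(s)
cv2.imwrite('pics/t2.png',cv2.resize(cv2.imread('pics/t2_s.png')[100:320,230:470],(480,440)))
E
```

```text
19.94 tcp [0.5086 0.0163 0.1663] F [-0.2  0.3  0.2] w 0.0001 ff 0.3
20.36 tcp [0.522  0.017  0.1654] F [-0.3  0.6  1.3] w -0.0 ff 0.2
20.77 tcp [0.535  0.0177 0.1631] F [-1.   1.1  0.6] w 0.0 ff 0.2
21.19 tcp [0.5479 0.0185 0.1594] F [-0.1  0.1 -0. ] w -0.0005 ff 0.2
21.61 tcp [0.5604 0.0192 0.1545] F [-0.6  0.3  1.5] w 0.0 ff 0.3
22.02 tcp [0.5722 0.0199 0.1482] F [-0.2  0.7  0.9] w 0.0004 ff 0.3
50 [365.9 227.4]
55 [368.6 235.8]
60 [371.  244.2]
65 [373.1 252.4]
neck px [373.4 242.9] 213 a,b 0.1405 0.128 r 0.1901 tilt deg 59.1
```

View pics/t2.png

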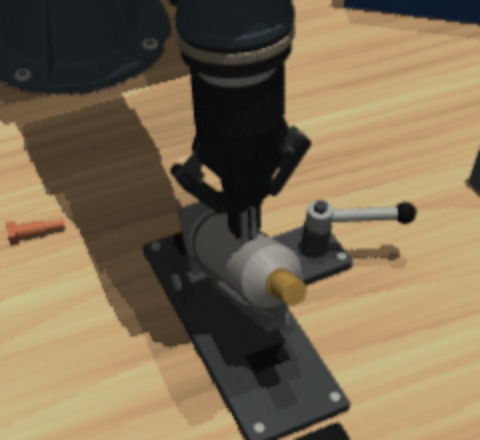

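The cradle and bottle follow at about 60°, with the neck at (287,287) in the crop and the fingers on the bottle's side. I go on to the stop slowly.

```bash
python3 - <<'E'
from h import *
d=float(np.load('d.npy'))
for k in range(11,15):
    th=np.radians(6*k); r.move_linear(C(th,d),.05,frame=rpy(PH(th)))
    st()
for e in(87,90,93,96):
    th=np.radians(e); h=r.move_linear(C(th,d),.02,frame=rpy(PH(min(th,np.pi/2))),threshold=20); print(e,h); s=st()
    if h: break
p=np.array(s['tcp_pos']); r.dwell(.2); st()
r.move_linear((p+[0,0,.10]).tolist(),.1); st()
s=snap('scene','t3_s'); neck(s); snap('top','t3_t')
for e in(84,87,90): print(e,proj(s,pt(np.radians(e),.034,.174)).round(1))
a=cv2.imread('pics/t3_s.png')[150:350,250:450]; b=cv2.imread('pics/t3_t.png')[150:310,200:360]
cv2.imwrite('pics/t3.png',np.hstack([cv2.resize(a,(400,400)),cv2.resize(b,(400,400))]))
E
```

```text
22.49 tcp [0.5832 0.0207 0.1406] F [-0.3  0.5  0.6] w 0.0001 ff 0.0
22.91 tcp [0.5934 0.0212 0.1321] F [-0.4  0.3 -0.6] w 0.0003 ff 0.0
23.32 tcp [0.6026 0.0218 0.1225] F [ 0.6 -0.2 -0.3] w -0.0002 ff 0.0
23.74 tcp [0.6107 0.0222 0.112 ] F [-0.1 -0.4 -0.2] w -0.0001 ff 0.0
87 False
24.23 tcp [0.6144 0.0224 0.1063] F [-0.3  0.8  0.8] w -0.0 ff 0.0
90 True
24.52 tcp [0.616  0.0226 0.104 ] F [-7.2 -0.6 16.1] w -0.0001 ff 7.7
24.72 tcp [0.616  0.0226 0.104 ] F [-6.4  0.2 15. ] w 0.0003 ff 7.3
25.88 tcp [0.6158 0.0226 0.2033] F [-0.9  0.1 -0.2] w -0.0003 ff 0.0
neck px [378.8 281.4] 173 a,b 0.1733 0.0537 r 0.1815 tilt deg 84.2
84 [377.7 280.3]
87 [377.9 284.1]
90 [378.  287.6]
```

View pics/t3.png

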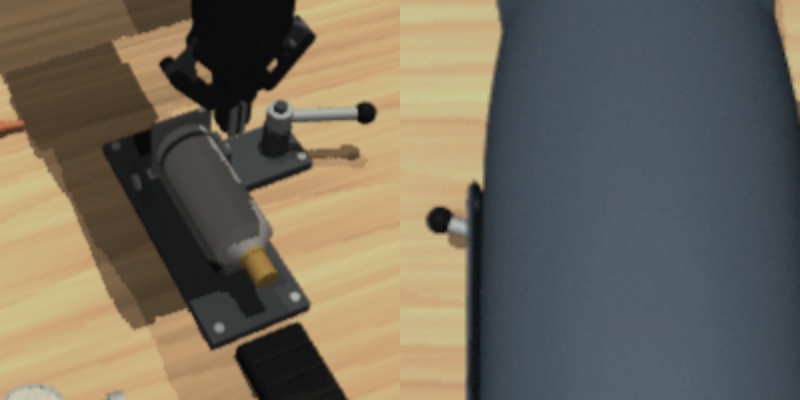

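The bottle lies in the trough, with its base at the foot plate (180,135) and its neck at (262,265). Contact came at z = 0.104, the height predicted for flat. One firmer press should prove the stop.

```bash
python3 - <<'E'
from h import *
p=np.array(r.read_state()['tcp_pos']); R=Ro.from_euler('xyz',rpy(np.pi/2))
q=H+ex*.105; o=rpy(np.pi/2)
r.move_linear([q[0],q[1],.112],.1,frame=o); st()
for z in (.099,): print(r.move_linear([q[0],q[1],z],.015,threshold=26)); st()
r.dwell(.2); st()
r.move_linear([q[0],q[1],.22],.15)
# lever poses
L=H+.115*ey+np.array([0,0,.025]); print('pivot',L)
s=dict(np.load('pics/t3_t.npz')); f=s['frame'].astype(int)
b=ray(s,215.6,237.6,.065); v=b-L; print('lever ang', np.arctan2(v@ex,v@ey), np.linalg.norm(v))
E
```

```text
27.04 tcp [0.6191 0.0227 0.1127] F [ 1.1 -0.1  0. ] w -0.0004 ff 0.0
True
27.66 tcp [0.6189 0.0228 0.1041] F [-3.4 -1.6 13.3] w -0.0001 ff 5.8
27.86 tcp [0.6189 0.0227 0.104 ] F [-4.2  0.1 13.3] w -0.0001 ff 6.3
pivot [0.50723374 0.13140662 0.065     ]
lever ang 0.37301810019298376 0.0970182942300484
```

The arm stopped at z = 0.104 again under a 26 N change, so the cradle is flat on its stop. Now the lever.

```bash
python3 - <<'E'
from h import *
L=H+.115*ey+np.array([0,.002,.012])
def pose(a,off=.018,rho=.06):
    d=np.cos(a)*ey+np.sin(a)*ex; m=-np.sin(a)*ey+np.cos(a)*ex
    x=-m; z=-up
    return (L+rho*d-m*off).tolist(), Ro.from_matrix(np.c_[x,np.cross(z,x),z]).as_euler('xyz').tolist()
a0=.37
p,o=pose(a0,.055); r.move_pose([p[0],p[1],.20],o); print(np.round(r.read_state()['q'],2))
r.move_linear(p,.15); st()
print(r.move_linear(pose(a0,.012)[0],.04,threshold=3)); s=st()
off=(np.array(pose(a0,0)[0])-s['tcp_pos'])@(-np.sin(a0)*ey+np.cos(a0)*ex); print('off',off)
for a in np.arange(.5,1.75,.1):
    p,o=pose(a,off); h=r.move_linear(p,.05 if a<1.4 else .025,frame=o,threshold=16); print(round(a,2),h); s=st()
    if h: break
r.dwell(.2)
p=np.array(s['tcp_pos'])
b=pose(a,off+.04)[0]; r.move_linear([b[0],b[1],p[2]],.1); r.move_linear([b[0],b[1],.25],.2)
r.move_pose([.25,.35,.3],[np.pi,0,np.pi/2+.9]); st()
s=snap('scene','l_s'); t=snap('top','l_t')
f=t['frame'].astype(int); m=((f.max(2)<60)).astype(np.uint8)
n,l,sx,c=cv2.connectedComponentsWithStats(m)
for i in range(1,n):
    if 40<sx[i,4]<160: 
        v=ray(t,*c[i],.065)-L; print(c[i],np.arctan2(v@ex,v@ey).round(3),np.hypot(v@ex,v@ey).round(3))
a=cv2.imread('pics/l_s.png')[130:350,240:480]; b=cv2.imread('pics/l_t.png')[140:320,200:396]
cv2.imwrite('pics/l.png',np.hstack([cv2.resize(a,(400,367)),cv2.resize(b,(400,367))]))
E
```

```text
[ 0.41  0.26 -0.06  1.26 -0.    0.72]
30.85 tcp [0.4739 0.2075 0.0527] F [-0.  -0.3  0.1] w 0.0002 ff 0.0
True
31.75 tcp [0.5102 0.1953 0.0515] F [ 0.6  0.9 -0.7] w 0.0002 ff 0.0
off 0.016159296473598848
0.5 False
32.08 tcp [0.518  0.1944 0.0517] F [-0.8 -0.3 -0.8] w 0.0002 ff 0.5
0.6 False
32.35 tcp [0.5241 0.1931 0.0519] F [-1.8  1.  -1.2] w -0.0002 ff 0.8
0.7 False
32.62 tcp [0.5301 0.1911 0.052 ] F [-0.7  0.9 -0.3] w 0.0001 ff 0.9
0.8 False
32.9 tcp [0.5358 0.1885 0.052 ] F [-2.5  0.9 -1.5] w -0.0002 ff 0.8
0.9 False
33.17 tcp [0.5412 0.1854 0.052 ] F [-0.9  1.2 -0.8] w -0.0004 ff 0.8
1.0 False
33.45 tcp [0.5462 0.1818 0.0521] F [-1.5  2.3  0.4] w -0.0002 ff 0.7
1.1 False
33.73 tcp [0.5509 0.1777 0.0521] F [-1.8  0.8 -0. ] w -0.0002 ff 0.7
1.2 False
34.0 tcp [0.5551 0.1731 0.0521] F [-2.2  0.6 -0. ] w 0.0003 ff 0.7
1.3 False
34.27 tcp [0.5589 0.1681 0.0521] F [-1.   1.3  0.7] w -0.0 ff 0.7
1.4 False
34.67 tcp [0.562  0.1629 0.052 ] F [-2.7  2.4  0.6] w 0.0003 ff 1.3
1.5 False
35.08 tcp [0.5643 0.1581 0.0521] F [-5.2  9.4  2.3] w -0.0001 ff 4.8
1.6 True
35.28 tcp [0.5645 0.1582 0.052 ] F [-1.8  8.   4.5] w 0.0003 ff 3.8
38.46 tcp [0.2507 0.3499 0.2997] F [-0.3 -0.4 -0.4] w 0.0001 ff 0.0
[407.15942029 170.33333333] 2.704 0.367
[254.76388889 208.02777778] 1.549 0.094
[262.33974359 252.92307692] -2.689 0.011
[271.44186047 269.18604651] -2.159 0.049
```

View pics/l.png

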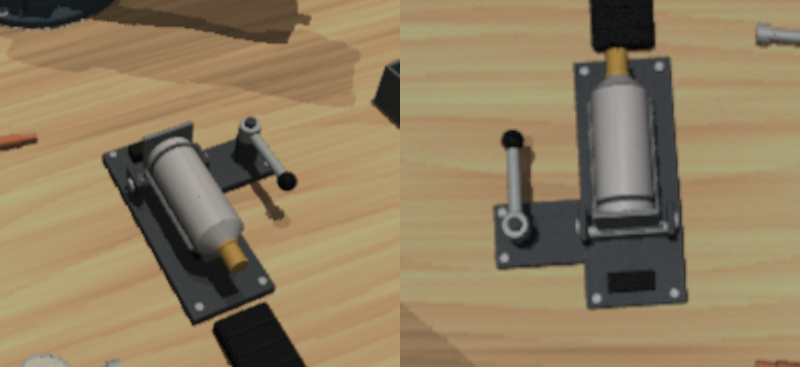

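The lever is at about 1.55 (ball at (254.8,208.0) in the full top image) and the bottle lies in the trough. I check the base gap from the neck tip and give the lever one firmer push.

```bash
python3 - <<'E'
from h import *
t=dict(np.load('pics/l_t.npz'))
m=cv2.inRange(cv2.cvtColor(t['frame'],cv2.COLOR_RGB2HSV),(15,100,60),(32,255,255))
n,l,sx,c=cv2.connectedComponentsWithStats(m[150:200,280:340])
i=1+np.argmax(sx[1:,4]); v=150+sx[i,1]; u=280+c[i][0]; v2=v+sx[i,3]
for z in(.074,.082,.086): print(z,'tip a',((ray(t,u,v,z)-H)@ex).round(4),'neck root a',((ray(t,u,v2,z)-H)@ex).round(4),'lat',((ray(t,u,v,z)-H)@ey).round(4))
# lever
L=H+.115*ey+np.array([0,.002,.012])
def pose(a,off,rho=.066):
    d=np.cos(a)*ey+np.sin(a)*ex; mm=-np.sin(a)*ey+np.cos(a)*ex; x=-mm; z=-up
    return (L+rho*d-mm*off).tolist(), Ro.from_matrix(np.c_[x,np.cross(z,x),z]).as_euler('xyz').tolist()
a=1.571
p,o=pose(a,.06); r.move_pose([p[0],p[1],.25],o); r.move_linear(p,.2)
print(r.move_linear(pose(a,.03)[0],.1,threshold=5))
print(r.move_linear(pose(a,.005)[0],.03,threshold=24)); s=st()
r.dwell(.2); s=st(); print('off',(np.array(pose(a,0)[0])-s['tcp_pos'])@(-ey))
r.move_linear(p,.1); r.move_linear([p[0],p[1],.25],.2)
r.move_pose([.25,.35,.3],[np.pi,0,np.pi/2+.9]); st()
t2=snap('top','l2_t'); f=t2['frame'][195:222,240:270].astype(int); mm=(f.max(2)<60).astype(np.uint8)
n,l,sx,c=cv2.connectedComponentsWithStats(mm); i=1+np.argmax(sx[1:,4]); b=c[i]+[240,195]; v=ray(t2,*b,.065)-L; print(b,np.arctan2(v@ex,v@ey))
E
```

```text
0.074 tip a 0.1882 neck root a 0.1523 lat -0.0105
0.082 tip a 0.1856 neck root a 0.1498 lat -0.0106
0.086 tip a 0.1842 neck root a 0.1486 lat -0.0107
False
True
41.98 tcp [0.5719 0.1586 0.0519] F [0.  9.1 1.7] w 0.0003 ff 4.4
42.18 tcp [0.5719 0.1586 0.0519] F [-0.7  7.1  1.3] w 0.0004 ff 3.8
off 0.021406771618651517
45.21 tcp [0.2507 0.3499 0.2997] F [-0.5  0.1 -0.4] w 0.0 ff 0.0
[254.80821918 208.09589041] 1.5499967675373392
```

```bash
python3 - <<'E'
from h import *
t=dict(np.load('pics/l2_t.npz')); s=dict(np.load('pics/l_s.npz'))
for a in(0,.135,.15,.18): print(a,'top',proj(t,H+a*ex+[0,0,.034]).round(1),'scene',proj(s,H+a*ex+[0,0,.034]).round(1))
m=cv2.inRange(cv2.cvtColor(t['frame'],cv2.COLOR_RGB2HSV),(15,100,60),(32,255,255))
n,l,sx,c=cv2.connectedComponentsWithStats(m[150:200,280:340])
for i in range(1,n):
    if sx[i,4]>20: print(sx[i]+[280,150,0,0,0],c[i]+[280,150])
A=cv2.resize(cv2.imread('pics/l2_t.png')[155:265,275:345],(382,600),interpolation=cv2.INTER_CUBIC)
B=cv2.resize(cv2.imread('pics/l_s.png')[195:305,295:371],(414,600),interpolation=cv2.INTER_CUBIC)
cv2.imwrite('pics/z.png',np.hstack([A,B]))
E
```

```text
0 top [312.6 246.7] scene [337.2 222.4]
0.135 top [308.7 185. ] scene [368.  271.6]
0.15 top [308.2 178.3] scene [371.8 277.7]
0.18 top [307.4 165. ] scene [379.6 290.1]
[299 163  15  14 152] [305.91447368 169.44078947]
[317 162  23   5  53] [328.69811321 163.69811321]
```

View pics/z.png

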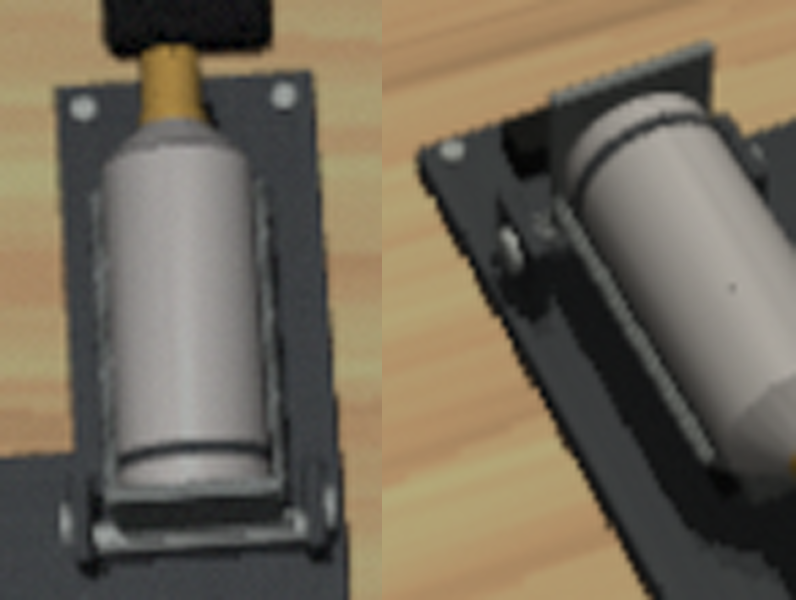

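The close view shows the base flush on the foot plate (top crop y≈485, scene crop (580,130)) and the bottle even between the V's edges. The lever did not move under the second push. Handing in.

```bash
python3 -c "
from station import r
print(r.finish_job())"
```

```text
the job is handed in; nothing more can be done
None
```

The job is handed in at about 45 s: the bottle lies flat and snug in the cradle with its base against the foot plate, the clamp lever is home on its stop, and I saw nothing else on the counter disturbed.

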